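# Transfer a row of pipe fittings to the issue rack in picking order

### The job

Four steel pipe fittings stand in a row on the plywood receiving board. Move them to the empty four-pocket steel issue rack, one standing upright on the floor of each pocket, in the order of the row: the fitting farthest left, as seen from the robot, goes into the pocket next to the rack's upright end plate, and the rest follow in turn away from the plate. Let go of them all and leave them standing still.

Things in the scene. Friction and masses are not known exactly. Their poses are not given: they have to be found in the camera images.
- coupling: Fitting, a straight six-sided steel bar, 36 across the flats (41.6 across the corners), 60 tall, dark bore on top. It stands upright; its flats face along its own y axis (and every 60 degrees from that). Sizes in mm. Stands upright (z up) on its pad at the start, up to 3 mm off the pad's centre; origin at the centre of its underside. About 0.2 to 0.45 kg.
- bush: Fitting, round steel flanged bush: flange 46 diameter and 10 thick at the bottom, then a 32 diameter barrel up to 50 tall, dark bore on top. Sizes in mm. Stands upright (z up) on its pad at the start, up to 3 mm off the pad's centre; origin at the centre of its underside. About 0.2 to 0.45 kg.
- nipple: Fitting, the tallest and thinnest: plain round steel pipe nipple, 30 diameter, 75 tall, thread rings at both ends (ridges only drawn), dark bore on top. Sizes in mm. Stands upright (z up) on its pad at the start, up to 3 mm off the pad's centre; origin at the centre of its underside. About 0.2 to 0.45 kg.
- plug: Fitting, pipe plug: round threaded steel body 42 diameter, 40 tall, with a 22 square, 16 tall head on top (56 tall in all). Sizes in mm. Stands upright (z up) on its pad at the start, up to 3 mm off the pad's centre; origin at the centre of its underside. About 0.2 to 0.45 kg.
- pad_coupling: Fixed black rubber pad (six-sided, 52 across flats, 6 mm thick) under the coupling at the start. Origin: centre of its underside, on the fixed plywood board (90 x 330 x 18 mm), so fittings start 24 mm above the bench. The four pads lie 80 mm apart in a row along their y; +y is left as seen from the robot (board turned at most 0.2 rad).
- pad_bush: Fixed black rubber pad (round, 62 diameter, 6 mm thick) under the bush at the start. Origin: centre of its underside, on the fixed plywood board (90 x 330 x 18 mm), so fittings start 24 mm above the bench. The four pads lie 80 mm apart in a row along their y; +y is left as seen from the robot (board turned at most 0.2 rad).
- pad_nipple: Fixed black rubber pad (46 mm square, turned 45 degrees to the board, 6 mm thick) under the nipple at the start. Origin: centre of its underside, on the fixed plywood board (90 x 330 x 18 mm), so fittings start 24 mm above the bench. The four pads lie 80 mm apart in a row along their y; +y is left as seen from the robot (board turned at most 0.2 rad).
- pad_plug: Fixed black rubber pad (58 mm square, parallel to the board, 6 mm thick) under the plug at the start. Origin: centre of its underside, on the fixed plywood board (90 x 330 x 18 mm), so fittings start 24 mm above the bench. The four pads lie 80 mm apart in a row along their y; +y is left as seen from the robot (board turned at most 0.2 rad).
- rack: Galvanised steel rack (dark pocket floors) fixed on the bench, 84 (x) by 410 mm (y), nearer than the board or beyond it, turned at most 0.2 rad. Origin: centre of its underside. Four empty pockets along its y, centred at y = -120, -40, 40, 120 mm, x = 0; each 64 x 64 mm inside, floor 6 mm above the bench, walls rising 8 mm above the floor, 16 mm wide between pockets, 10 mm at the sides.
- end_plate: Upright galvanised plate, 84 mm wide (x), 8 thick (y), 60 tall, fixed on one end of the rack, 190 mm from the rack's centre, at its +y or -y end (the other end has only a flat strap). Origin: centre of its foot, 6 mm above the bench; top 66 mm above the bench. The pockets' centres are 70, 150, 230 and 310 mm from it.
Not all that is in view belongs to the job. What is shaped like the plug but blue is not meant.

How it is judged (in metres and radians):
At the end, for the whole second after the job is handed in: Each fitting stands at rest, upright (0.1 rad), on a pocket floor (underside 3 to 10 mm above the rack's, within 20 mm of the centre line); its place from the end plate equals its first place from the left: 70, 150, 230 or 310 mm from the plate, within 25 mm (x of coupling in the frame of rack between -0.02 and 0.02 m and z of coupling in the frame of rack between 0.003 and 0.01 m and angle between each of coupling, bush, nipple, plug's own z axis and vertical below 0.1 rad and linear speed of each of coupling, bush, nipple, plug below 0.02 m/s and angular speed of each of coupling, bush, nipple, plug below 0.2 rad/s and ((y of each of pad_bush, pad_nipple, pad_plug in the frame of pad_coupling below 0.04 m and horizontal distance between coupling and end_plate between 0.045 and 0.095 m) or (y of each of pad_bush, pad_nipple, pad_plug in the frame of pad_coupling below 0.12 m and y of any of pad_bush, pad_nipple, pad_plug in the frame of pad_coupling above 0.04 m and horizontal distance between coupling and end_plate between 0.125 and 0.175 m) or (y of each of pad_bush, pad_nipple, pad_plug in the frame of pad_coupling below 0.2 m and y of any of pad_bush, pad_nipple, pad_plug in the frame of pad_coupling above 0.12 m and horizontal distance between coupling and end_plate between 0.205 and 0.255 m) or (y of each of pad_bush, pad_nipple, pad_plug in the frame of pad_coupling below 0.28 m and y of any of pad_bush, pad_nipple, pad_plug in the frame of pad_coupling above 0.2 m and horizontal distance between coupling and end_plate between 0.285 and 0.335 m)) and x of bush in the frame of rack between -0.02 and 0.02 m and z of bush in the frame of rack between 0.003 and 0.01 m and ((y of each of pad_coupling, pad_nipple, pad_plug in the frame of pad_bush below 0.04 m and horizontal distance between bush and end_plate between 0.045 and 0.095 m) or (y of each of pad_coupling, pad_nipple, pad_plug in the frame of pad_bush below 0.12 m and y of any of pad_coupling, pad_nipple, pad_plug in the frame of pad_bush above 0.04 m and horizontal distance between bush and end_plate between 0.125 and 0.175 m) or (y of each of pad_coupling, pad_nipple, pad_plug in the frame of pad_bush below 0.2 m and y of any of pad_coupling, pad_nipple, pad_plug in the frame of pad_bush above 0.12 m and horizontal distance between bush and end_plate between 0.205 and 0.255 m) or (y of each of pad_coupling, pad_nipple, pad_plug in the frame of pad_bush below 0.28 m and y of any of pad_coupling, pad_nipple, pad_plug in the frame of pad_bush above 0.2 m and horizontal distance between bush and end_plate between 0.285 and 0.335 m)) and x of nipple in the frame of rack between -0.02 and 0.02 m and z of nipple in the frame of rack between 0.003 and 0.01 m and ((y of each of pad_coupling, pad_bush, pad_plug in the frame of pad_nipple below 0.04 m and horizontal distance between nipple and end_plate between 0.045 and 0.095 m) or (y of each of pad_coupling, pad_bush, pad_plug in the frame of pad_nipple below 0.12 m and y of any of pad_coupling, pad_bush, pad_plug in the frame of pad_nipple above 0.04 m and horizontal distance between nipple and end_plate between 0.125 and 0.175 m) or (y of each of pad_coupling, pad_bush, pad_plug in the frame of pad_nipple below 0.2 m and y of any of pad_coupling, pad_bush, pad_plug in the frame of pad_nipple above 0.12 m and horizontal distance between nipple and end_plate between 0.205 and 0.255 m) or (y of each of pad_coupling, pad_bush, pad_plug in the frame of pad_nipple below 0.28 m and y of any of pad_coupling, pad_bush, pad_plug in the frame of pad_nipple above 0.2 m and horizontal distance between nipple and end_plate between 0.285 and 0.335 m)) and x of plug in the frame of rack between -0.02 and 0.02 m and z of plug in the frame of rack between 0.003 and 0.01 m and ((y of each of pad_coupling, pad_bush, pad_nipple in the frame of pad_plug below 0.04 m and horizontal distance between plug and end_plate between 0.045 and 0.095 m) or (y of each of pad_coupling, pad_bush, pad_nipple in the frame of pad_plug below 0.12 m and y of any of pad_coupling, pad_bush, pad_nipple in the frame of pad_plug above 0.04 m and horizontal distance between plug and end_plate between 0.125 and 0.175 m) or (y of each of pad_coupling, pad_bush, pad_nipple in the frame of pad_plug below 0.2 m and y of any of pad_coupling, pad_bush, pad_nipple in the frame of pad_plug above 0.12 m and horizontal distance between plug and end_plate between 0.205 and 0.255 m) or (y of each of pad_coupling, pad_bush, pad_nipple in the frame of pad_plug below 0.28 m and y of any of pad_coupling, pad_bush, pad_nipple in the frame of pad_plug above 0.2 m and horizontal distance between plug and end_plate between 0.285 and 0.335 m))); the robot touches nothing.
It also fails if it takes over 93 s, if anything falls off the work surface, if the arm or the gripper's body presses on something with over 40 N, if the wrist force passes 120 N, or if a joint passes its speed limit or range.

### The arm

A 6-joint arm with a two-finger parallel gripper is mounted at the origin on the work surface. World frame = base frame: x ahead of the robot, y to its left, z up, the work surface at z = 0. Lengths are in mm, angles in rad, forces in N, time in s.
With the tool pointing down it reaches from about 400 to 925 mm from the base axis. Payload 12.5 kg.
Tool frame: the origin (TCP) lies on the centre line of the jaws, within the pads' length; the fingertips stand 8 mm ahead of it and the grasp point (between the pads) lies 11 mm behind it; z points along the fingers, x is the direction in which the jaws open and shut, and the axes are right-handed (so a half turn about z gives the same grasp; the last joint's range is limited). The gripper opens to 95 mm and grips with 3 to 60 N. Pads are 20 mm wide; open, the fingers measure 119 mm over their backs; the gripper's body (75 mm by 180 mm) begins 59 mm behind the grasp point.
Start: joints at [1.227, 0.491, 1.559, -0, 1.092, -0.106], TCP at [147.21, 607.433, 222.661] pointing down, gripper open.
Joint ranges: [-3.1, 3.1], [-0.84, 2.19], [0.05, 2.79], [-1.13, 4.28], [0.06, 2.93], [-2.69, 2.69]. Speed limits (rad/s): [2.22, 2.22, 2.79, 3.14, 3.14, 3.14].

### API

Orientations are given as [roll, pitch, yaw] about the fixed x, y, z axes, in that order (R = Rz(yaw) Ry(pitch) Rx(roll)).
In Python, from cell import env gives the robot as it stands. The module is installed in compiled form; this text tells all that it offers.
- The arm moves only by the tool send_rows, never from a script. Its argument "moves" is a list that holds one entry, the list of rows, each a list of 6 numbers: the shift along the tool's x, y, z as a fraction of full scale, then the turn, a rotation vector about the tool's x, y, z as a fraction of full scale. A call has 1 to 12 rows; each row is the pose to reach, as a shift and turn from the pose commanded when the call began, along the tool's axes at that moment; what a row does not reach only later rows make up. Full scale, the value 1, is 0.3 m for a shift and 90 degrees for a turn. A row lasts 1/12 s, in which the tool goes at most 41.7 mm and 7.16 degrees, less where a joint would pass 70% of its speed; a pose out of reach is approached as far as the arm can. A call with a number of a shift or a turn outside -1 to 1 is refused whole. A call with a gripper value outside its range is refused whole. "grip" is the gripper's target within -1 to 1 (shut at 1, half-way at 0, fully open at -1), set as the call begins (left out, the last holds). The fingers move at their own pace and stop on an object; the grip force is fixed at half the most. Time passes only in rows, so rows that repeat a pose let the fingers close. It gives the time, the measured TCP pose, the force and the opening at its end, in the units of the state.
- env.state(): the state, without advancing time (a new reading comes with each control period).
- env.read_camera(name): name is "side" or "top"; returns a dict with "image" (400x640x3 uint8, red, green, blue), "mtx" (3x3 intrinsics, pixels), "T" (4x4, takes a point from camera to world coordinates). Camera axes: x right, y up, looking along -z (the intrinsics and any distortion apply to the point x, -y, -z); pixel columns grow to the right and rows downward; lengths in mm; the calibration is good to about 2 mm. A picture is of the moment at which its call begins. There is no depth.
- env.job_done(): hands the job in, once; it reports no verdict.
Trained networks look in the newest picture that a camera, given by its name, has taken for a name from the list of things; names that differ only in an ending like _2 or _b are one class to them, and where a whole thing is asked for, a point or a joint stands for the part that bears it (a point fixed in the world has none). Each returns a list of dicts, best first, with "confidence" (0 to 1); they miss things now and then, are a little off and sometimes report something else, mostly with a low value. They report only what shows in the picture. A call takes as long as a camera call. They do not tell look-alikes from the thing itself.
- env.look_for(camera, thing): "xy" ([column, row] in pixels, amid what is visible of it).
- env.outline_of(camera, thing): "region" (400x640 bool, what is visible of it) and "xy" ([column, row] in pixels, amid what is visible of it).
The state is a dict: "t": time; "joints": joint angles; "qvel": joint speeds; "tau": joint torques, N m; "eef_pos": TCP position; "tcp_rot": TCP orientation; "ft_force": force on the tool from outside, world axes, zero at the start; "moment": the same for the moment, N m; "opening": opening from 0.0 (shut) to 1.0 (fully open).
Only numpy, scipy, OpenCV 4.12 (cv2) and the standard library are available. Lean on these libraries where they do the work, as an engineer would, in place of code of your own. Each camera call takes 0.05 s, during which the arm holds its last target. There are 200 camera calls.

## Working session

There is one attempt and no reset: what is moved stays moved. The work goes in short steps, Python scripts to look and compute and a tool call to move; the robot and the scene stay as the last step left them, time stands still between calls to the robot, and variables do not carry over. Pictures are saved under pics/ and viewed, about 12 in all and at most 16, crops included, and the job is handed in when it is done.

Besides the shell and the picture viewer there is one more tool, called after "Emit:" by a JSON object that holds its "name" and its "arguments", one argument or row to a line. send_rows: Moves the arm, as the interface text tells. Its arguments: {"type":"object","properties":{"moves":{"type":"array","items":{"type":"array","items":{"type":"array","items":{"type":"number"}}}},"grip":{"type":"number"}},"required":["moves"]}

```bash
mkdir -p pics; python3 - <<'E'
from cell import env
import cv2,numpy as np
for c in("top","side"):
    r=env.read_camera(c); cv2.imwrite(f"pics/{c}0.png",r["image"][:,:,::-1]); print(c,r["mtx"].round(1).tolist(),r["T"].round(3).tolist(),[k for k in r])
    for n in["coupling","bush","nipple","plug","pad_coupling","pad_bush","pad_nipple","pad_plug","rack","end_plate"]:
        print(n,[(np.round(d["xy"]).tolist(),round(d["confidence"],2)) for d in env.look_for(c,n)[:3]])
print(env.state())
E
```

```text
top [[429.7, 0.0, 319.1], [0.0, 429.7, 209.4], [0.0, 0.0, 1.0]] [[0.03, 0.981, -0.193, 335.133], [-1.0, 0.03, -0.003, -72.601], [0.002, 0.193, 0.981, 888.414], [0.0, 0.0, 0.0, 1.0]] ['image', 'mtx', 'T']
coupling [([304.0, 230.0], 0.78)]
bush [([340.0, 235.0], 0.86), ([301.0, 230.0], 0.6)]
nipple [([262.0, 219.0], 0.58)]
plug [([435.0, 233.0], 0.96), ([405.0, 295.0], 0.93), ([378.0, 241.0], 0.92)]
pad_coupling [([302.0, 239.0], 0.68), ([334.0, 240.0], 0.52)]
pad_bush [([332.0, 242.0], 0.76), ([263.0, 220.0], 0.21)]
pad_nipple [([268.0, 229.0], 0.55)]
pad_plug [([374.0, 253.0], 0.59)]
rack [([303.0, 149.0], 0.57), ([303.0, 228.0], 0.33)]
end_plate [([216.0, 159.0], 0.9)]
side [[484.5, 0.0, 319.8], [0.0, 484.5, 203.0], [0.0, 0.0, 1.0]] [[-0.852, 0.321, -0.413, 178.654], [-0.523, -0.519, 0.676, 499.978], [0.003, 0.792, 0.611, 542.417], [0.0, 0.0, 0.0, 1.0]] ['image', 'mtx', 'T']
coupling [([343.0, 216.0], 0.93)]
bush [([371.0, 196.0], 0.77)]
nipple [([313.0, 234.0], 0.95)]
plug [([398.0, 175.0], 0.84), ([458.0, 188.0], 0.72), ([455.0, 216.0], 0.66)]
pad_coupling [([343.0, 236.0], 0.68)]
[... 165 characters left out ...]
ate [([196.0, 256.0], 0.77), ([344.0, 212.0], 0.63)]
{'t': 1.1, 'joints': array([ 1.22740538e+00,  4.90909965e-01,  1.55890819e+00, -4.75169944e-06,
        1.09168639e+00, -1.05603597e-01]), 'qvel': array([-0.00098712, -0.00024085, -0.00186538, -0.0011319 ,  0.00029869,
        0.00015915]), 'tau': array([ 1.24390455e-03, -6.12481999e+01, -2.58438027e+01,  6.92692562e-02,
        4.44329891e-02,  8.62300567e-06]), 'eef_pos': array([147.20724887, 607.4335593 , 222.65192688]), 'tcp_rot': array([ 3.14157917e+00, -8.71764460e-05,  1.33301117e+00]), 'ft_force': array([ 0.86088045, -0.69485794, -0.4052823 ]), 'moment': array([-0.027084  , -0.0243629 ,  0.02890731]), 'opening': 1.0001694995728603}
```

View pics/top0.png

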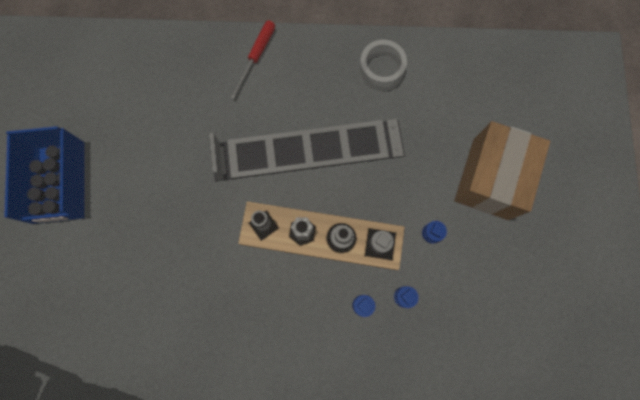

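View pics/side0.png

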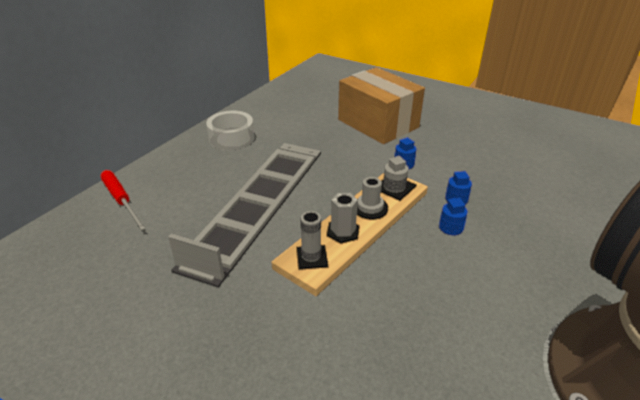

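The top view shows the board with, from left (+y), nipple (262,219), coupling (302,230), bush (341,236) and plug (381,241). The end plate is at the rack's left end (216,157). So the order away from the plate is nipple, coupling, bush, plug; the blue plugs are decoys.

```bash
cat > h.py <<'E'
import numpy as np,cv2
from cell import env
def ray(r,uv,z):
    d=np.linalg.inv(r["mtx"])@[uv[0],uv[1],1]; d=r["T"][:3,:3]@(d*[1,-1,-1]); o=r["T"][:3,3]
    return (o+d*(z-o[2])/d[2])
def proj(r,p):
    q=r["T"][:3,:3].T@(np.array(p,float)-r["T"][:3,3]); q=r["mtx"]@(q*[1,-1,-1]); return q[:2]/q[2]
def w2(o,yaw,x,y): return [o[0]+x*np.cos(yaw)-y*np.sin(yaw),o[1]+x*np.sin(yaw)+y*np.cos(yaw)]
E
cat > m.py <<'E'
from h import *
H=dict(coupling=(60,5),bush=(50,5),nipple=(75,5),plug=(56,5))
R={c:env.read_camera(c) for c in("top","side")}
r=R["top"];im=r["image"].astype(int)
# board: wood colour hull
m=((im[:,:,0]-im[:,:,2]>45)).astype(np.uint8); m[:, :230]=0;m[:,415:]=0;m[:195]=0;m[280:]=0
c=max(cv2.findContours(m,0,2)[0],key=cv2.contourArea); b=cv2.boxPoints(cv2.minAreaRect(c))
P=np.array([ray(r,u,18)[:2] for u in b]);print("board",P.round(1).tolist(),P.mean(0).round(1),cv2.minAreaRect(P.astype(np.float32)))
# pockets
g=im.sum(2)/3; sub=np.zeros_like(m); sub[115:185,225:392]=(g[115:185,225:392]<65)
Q=[]
for c in cv2.findContours(sub,0,2)[0]:
    if cv2.contourArea(c)>300:
        a=cv2.minAreaRect(c);p=ray(r,a[0],6);Q.append(p[:2]);print("pocket",a,p.round(1))
for n,(h,_) in H.items():
    for cam in R:
        for d in env.outline_of(cam,n)[:1]:
            ys,xs=np.where(d["region"]);print(n,cam,round(d["confidence"],2),ray(R[cam],d["xy"],24+h/2).round(1),len(xs))
cv2.imwrite("pics/crop.png",cv2.resize(r["image"][115:275,205:415,::-1],None,fx=3.7,fy=3.7,interpolation=2))
cv2.imwrite("pics/crops.png",cv2.resize(R["side"]["image"][140:290,165:435,::-1],None,fx=2.9,fy=2.9,interpolation=2))
E
python3 m.py
```

```text
board [[431.3, 91.4], [519.0, 83.0], [474.8, -245.6], [388.8, -231.2]] [453.5 -75.6] ((453.2548828125, -75.44801330566406), (331.6275939941406, 88.04562377929688), 82.3421401977539)
pocket ((251.12969970703125, 155.10238647460938), (25.7050724029541, 27.224010467529297), 83.2901611328125) [622.9  79.7   6. ]
pocket ((288.4191589355469, 150.38009643554688), (25.7816104888916, 27.4630184173584), 82.56858825683594) [6.36e+02 2.00e-01 6.00e+00]
pocket ((325.7022705078125, 145.3150177001953), (25.925750732421875, 27.142210006713867), 81.25383758544922) [649.8 -79.6   6. ]
pocket ((362.7599792480469, 140.82000732421875), (25.880109786987305, 27.0114803314209), 81.8698959350586) [ 662.5 -159.4    6. ]
coupling top 0.83 [457.4 -35.7  54. ] 360
coupling side 0.69 [460.9 -31.5  54. ] 1016
bush top 0.88 [ 451.5 -111.7   49. ] 401
bush side 0.9 [ 452.3 -102.4   49. ] 758
nipple top 0.51 [474.3  39.3  61.5] 260
nipple side 0.73 [474.7  38.6  61.5] 940
plug top 0.91 [ 316.5 -160.8   52. ] 365
plug side 0.96 [ 327.4 -206.9   52. ] 642
```

View pics/crop.png

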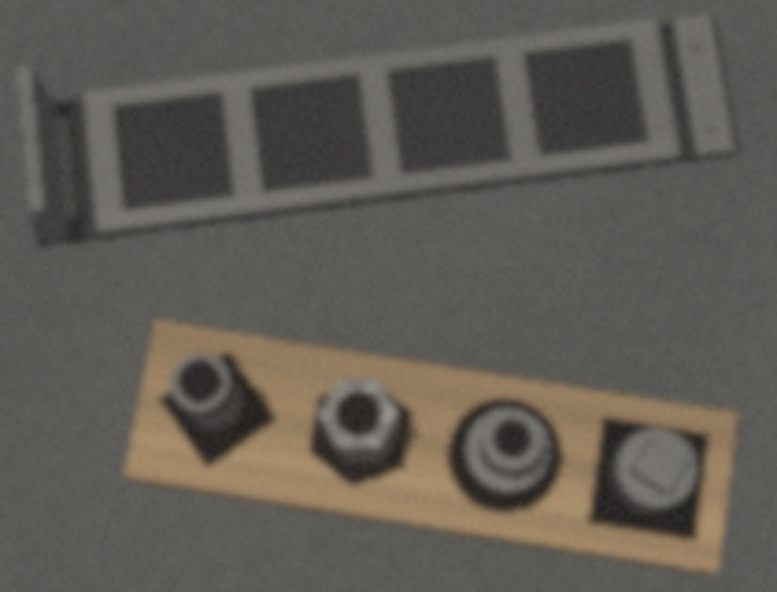

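```bash
python3 - <<'E'
from h import *
R={c:env.read_camera(c) for c in("top","side")}
r=R["top"]
for n,u,z in[("nipple",(200,380),99),("coupling",(357,413),84),("bush",(515,438),74),("plug",(660,463),80)]:
    p=ray(r,np.array(u)/3.7+[205,115],z);print(n,p.round(1),"side px",proj(R["side"],p).round(1))
o=[453.4,-75.5]
for y in(120,40,-40,-120):print(np.round(w2(o,-.133,0,y),1))
cv2.imwrite("pics/z.png",np.hstack([cv2.resize(r["image"][212:248,284:320,::-1],(400,400),interpolation=2),cv2.resize(R["side"]["image"][185:245,318:378,::-1],(400,400),interpolation=2)]))
E
```

```text
nipple [471.2  41.6  99. ] side px [312.5 216.2]
coupling [459.1 -37.5  84. ] side px [346. 199.]
bush [ 450.  -119.1   74. ] side px [374.  180.6]
plug [ 438.5 -193.1   80. ] side px [398.8 159.4]
[469.3  43.4]
[458.7 -35.9]
[ 448.1 -115.1]
[ 437.5 -194.4]
```

View pics/z.png

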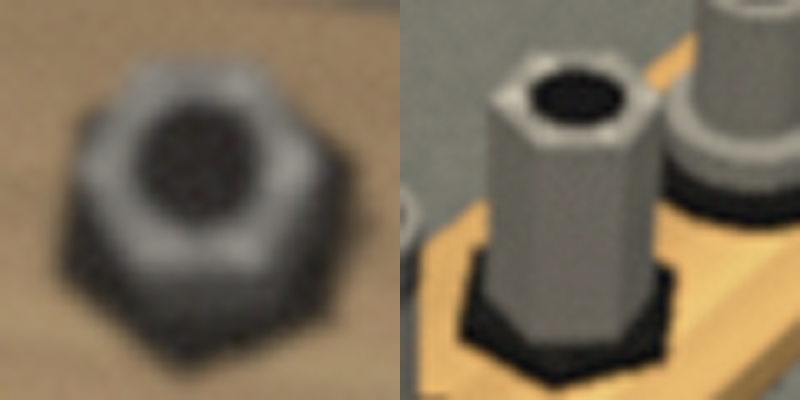

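View pics/crops.png

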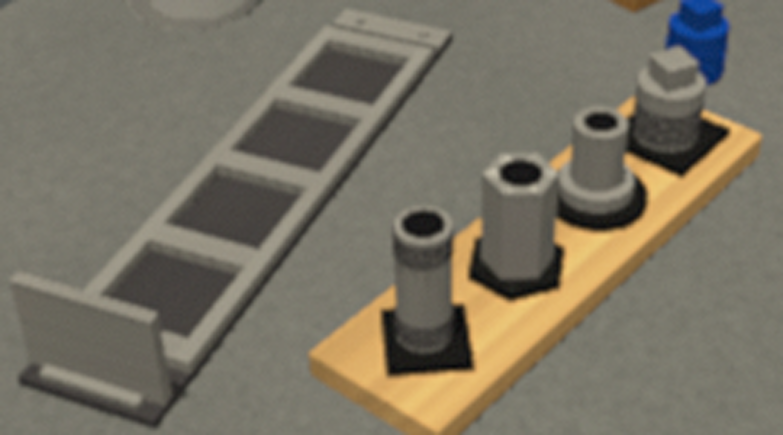

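```bash
python3 - <<'E'
from h import *
R={c:env.read_camera(c) for c in("top","side")}
for cam,o,s,P in[("side",(318,185),400/60,[(488,98),(530,55),(622,55),(660,98),(620,145),(535,145)]),("top",(284,212),400/36,[(78,165),(135,60),(262,60),(325,165),(268,265),(130,260)])]:
    W=np.array([ray(R[cam],np.array(p)/s+o-.5+.5/s,84)[:2] for p in P]);c=W.mean(0);d=W-c
    print(cam,c.round(1),np.hypot(*d.T).round(1),(np.degrees(np.arctan2(d[:,1],d[:,0]))%60).round(1))
E
```

```text
side [381.5 -84.5] [20.6 19.3 22.  19.8 19.2 21.3] [30.9 28.  23.8 32.6 25.4 27.7]
top [460.  -37.5] [20.7 20.9 20.6 21.4 21.2 20.5] [33.1 34.1 31.  30.4 35.3 26.9]
```

The hex flats face about ±x in the world frame, so I'll grip everything with the jaws along world x (yaw 0). The first move swings to yaw 0 halfway to the row.

Emit:
{"name": "send_rows", "arguments": {
  "moves": [
    [[-0.79, 0.747, 0, 0, 0, 0.849], [-0.79, 0.747, 0, 0, 0, 0.849], [-0.79, 0.747, 0, 0, 0, 0.849], [-0.79, 0.747, 0, 0, 0, 0.849], [-0.79, 0.747, 0, 0, 0, 0.849], [-0.79, 0.747, 0, 0, 0, 0.849], [-0.79, 0.747, 0, 0, 0, 0.849], [-0.79, 0.747, 0, 0, 0, 0.849], [-0.79, 0.747, 0, 0, 0, 0.849], [-0.79, 0.747, 0, 0, 0, 0.849], [-0.79, 0.747, 0, 0, 0, 0.849], [-0.79, 0.747, 0, 0, 0, 0.849]]
  ],
  "grip": -1
}}

```text
t: 2.8
eef_pos: [309.4, 324.1, 222.8]
tcp_rot: [-3.141, -0.0, -0.005]
ft_force: [0.8, 0.5, 0.4]
opening: 1.0
```

Emit:
{"name": "send_rows", "arguments": {
  "moves": [
    [[0.54, 0.942, 0.2, 0, 0, 0], [0.54, 0.942, 0.2, 0, 0, 0], [0.54, 0.942, 0.2, 0, 0, 0], [0.54, 0.942, 0.2, 0, 0, 0], [0.54, 0.942, 0.2, 0, 0, 0], [0.54, 0.942, 0.2, 0, 0, 0], [0.54, 0.942, 0.2, 0, 0, 0], [0.54, 0.942, 0.2, 0, 0, 0], [0.54, 0.942, 0.2, 0, 0, 0], [0.54, 0.942, 0.2, 0, 0, 0], [0.54, 0.942, 0.2, 0, 0, 0]]
  ]
}}

```text
t: 3.72
eef_pos: [470.7, 41.9, 162.5]
tcp_rot: [-3.141, 0.001, 0.001]
ft_force: [0.6, 0.1, -0.2]
opening: 0.995
```

Emit:
{"name": "send_rows", "arguments": {
  "moves": [
    [[0, 0, 0.1, 0, 0, 0], [0, 0, 0.2, 0, 0, 0], [0, 0, 0.27, 0, 0, 0], [0, 0, 0.32, 0, 0, 0], [0, 0, 0.348, 0, 0, 0], [0, 0, 0.348, 0, 0, 0]]
  ]
}}

```text
t: 4.22
eef_pos: [470.2, 42.8, 57.3]
tcp_rot: [-3.141, 0.002, 0.002]
ft_force: [0.3, -0.7, -0.2]
opening: 1.004
```

Emit:
{"name": "send_rows", "arguments": {
  "moves": [
    [[0, 0, 0, 0, 0, 0], [0, 0, 0, 0, 0, 0], [0, 0, 0, 0, 0, 0], [0, 0, 0, 0, 0, 0], [0, 0, 0, 0, 0, 0], [0, 0, 0, 0, 0, 0], [0, 0, 0, 0, 0, 0], [0, 0, 0, 0, 0, 0], [0, 0, 0, 0, 0, 0], [0, 0, 0, 0, 0, 0], [0, 0, 0, 0, 0, 0], [0, 0, 0, 0, 0, 0]]
  ],
  "grip": 1
}}

```text
t: 5.22
eef_pos: [471.3, 41.6, 58.3]
tcp_rot: [-3.142, -0.001, -0.001]
ft_force: [1.2, -1.2, 0.9]
opening: 0.31
```

Emit:
{"name": "send_rows", "arguments": {
  "moves": [
    [[0, 0, -0.03, 0, 0, 0], [0, 0, -0.1, 0, 0, 0], [0, 0, -0.2, 0, 0, 0], [0, 0, -0.27, 0, 0, 0], [0.05, -0.012, -0.27, 0, 0, 0], [0.15, -0.038, -0.27, 0, 0, 0], [0.25, -0.063, -0.27, 0, 0, 0], [0.35, -0.088, -0.27, 0, 0, 0], [0.45, -0.113, -0.27, 0, 0, 0], [0.505, -0.127, -0.27, 0, 0, 0], [0.505, -0.127, -0.27, 0, 0, 0], [0.505, -0.127, -0.27, 0, 0, 0]]
  ]
}}

```text
t: 6.22
eef_pos: [622.2, 79.8, 138.9]
tcp_rot: [3.142, 0.002, -0.0]
ft_force: [-0.9, -0.2, -2.2]
opening: 0.31
```

Next, down to TCP z = 41 (base about 1 mm over the floor): 98 mm → 0.326.

Emit:
{"name": "send_rows", "arguments": {
  "moves": [
    [[0, 0, 0.08, 0, 0, 0], [0, 0, 0.16, 0, 0, 0], [0, 0, 0.23, 0, 0, 0], [0, 0, 0.27, 0, 0, 0], [0, 0, 0.295, 0, 0, 0], [0, 0, 0.31, 0, 0, 0], [0, 0, 0.32, 0, 0, 0], [0, 0, 0.325, 0, 0, 0], [0, 0, 0.327, 0, 0, 0], [0, 0, 0.327, 0, 0, 0], [0, 0, 0.327, 0, 0, 0]]
  ]
}}

```text
t: 7.13
eef_pos: [622.8, 79.7, 41.7]
tcp_rot: [-3.141, -0.001, -0.001]
ft_force: [-1.5, -1.0, -2.4]
opening: 0.311
```

```bash
python3 - <<'E'
from h import *
s=env.state();print(s["eef_pos"],s["ft_force"])
R={c:env.read_camera(c) for c in("top","side")}
cv2.imwrite("pics/p1.png",np.hstack([cv2.resize(R["top"]["image"][115:275,205:365,::-1],(400,400),interpolation=2),cv2.resize(R["side"]["image"][160:310,165:315,::-1],(400,400),interpolation=2)]))
E
```

```text
[622.78315158  79.67373864  41.69642065] [-1.54189164 -1.01460138 -2.37089693]
```

View pics/p1.png

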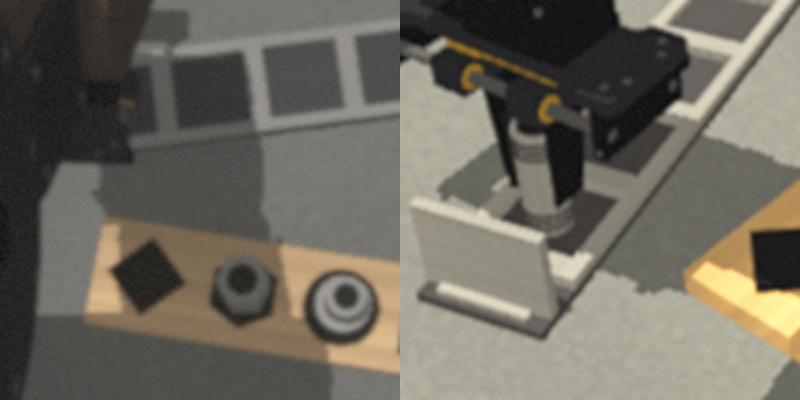

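The side view shows the nipple upright inside the first pocket, just above the floor. I'll lower it 1 mm and release.

Emit:
{"name": "send_rows", "arguments": {
  "moves": [
    [[0, 0, 0.004, 0, 0, 0], [0, 0, 0.004, 0, 0, 0], [0, 0, 0.004, 0, 0, 0]]
  ]
}}

```text
t: 7.48
eef_pos: [622.7, 79.7, 40.3]
tcp_rot: [-3.142, -0.001, -0.001]
ft_force: [-0.1, -0.0, 2.8]
opening: 0.311
```

Emit:
{"name": "send_rows", "arguments": {
  "moves": [
    [[0, 0, 0, 0, 0, 0], [0, 0, 0, 0, 0, 0], [0, 0, 0, 0, 0, 0], [0, 0, 0, 0, 0, 0], [0, 0, 0, 0, 0, 0], [0, 0, 0, 0, 0, 0], [0, 0, 0, 0, 0, 0], [0, 0, 0, 0, 0, 0]]
  ],
  "grip": -1
}}

```text
t: 8.15
eef_pos: [622.5, 79.6, 39.9]
tcp_rot: [-3.142, 0.0, -0.001]
ft_force: [-0.3, 0.4, 0.3]
opening: 0.813
```

Emit:
{"name": "send_rows", "arguments": {
  "moves": [
    [[0, 0, -0.05, 0, 0, 0], [0, 0, -0.15, 0, 0, 0], [0, 0, -0.25, 0, 0, 0], [0, 0, -0.35, 0, 0, 0], [-0.1, 0.07, -0.35, 0, 0, 0], [-0.2, 0.14, -0.35, 0, 0, 0], [-0.3, 0.21, -0.35, 0, 0, 0], [-0.4, 0.28, -0.35, 0, 0, 0], [-0.5, 0.35, -0.35, 0, 0, 0], [-0.543, 0.389, -0.35, 0, 0, 0], [-0.543, 0.389, -0.35, 0, 0, 0], [-0.543, 0.389, -0.35, 0, 0, 0]]
  ]
}}

```text
t: 9.15
eef_pos: [459.6, -37.5, 145.3]
tcp_rot: [3.142, -0.001, -0.002]
ft_force: [0.2, -0.7, 0.7]
opening: 0.996
```

Down to 53: 92.3 mm → 0.307.

Emit:
{"name": "send_rows", "arguments": {
  "moves": [
    [[0, 0, 0.1, 0, 0, 0], [0, 0, 0.18, 0, 0, 0], [0, 0, 0.25, 0, 0, 0], [0, 0, 0.29, 0, 0, 0], [0, 0, 0.307, 0, 0, 0], [0, 0, 0.307, 0, 0, 0]]
  ]
}}

```text
t: 9.65
eef_pos: [459.9, -36.4, 51.8]
tcp_rot: [-3.141, 0.001, 0.0]
ft_force: [0.2, -0.5, 0.2]
opening: 1.001
```

Emit:
{"name": "send_rows", "arguments": {
  "moves": [
    [[0, 0, 0, 0, 0, 0], [0, 0, 0, 0, 0, 0], [0, 0, 0, 0, 0, 0], [0, 0, 0, 0, 0, 0], [0, 0, 0, 0, 0, 0], [0, 0, 0, 0, 0, 0], [0, 0, 0, 0, 0, 0], [0, 0, 0, 0, 0, 0], [0, 0, 0, 0, 0, 0], [0, 0, 0, 0, 0, 0], [0, 0, 0, 0, 0, 0], [0, 0, 0, 0, 0, 0]]
  ],
  "grip": 1
}}

```text
t: 10.65
eef_pos: [459.9, -37.1, 52.9]
tcp_rot: [3.141, -0.001, -0.001]
ft_force: [1.3, -0.6, 0.1]
opening: 0.381
```

Opening 36 mm means it is gripped on the flats.

Emit:
{"name": "send_rows", "arguments": {
  "moves": [
    [[0, 0, -0.03, 0, 0, 0], [0, 0, -0.1, 0, 0, 0], [0, 0, -0.2, 0, 0, 0], [0, 0, -0.27, 0, 0, 0], [0.07, -0.015, -0.27, 0, 0, 0], [0.18, -0.038, -0.27, 0, 0, 0], [0.29, -0.061, -0.27, 0, 0, 0], [0.4, -0.084, -0.27, 0, 0, 0], [0.51, -0.108, -0.27, 0, 0, 0], [0.587, -0.124, -0.27, 0, 0, 0], [0.587, -0.124, -0.27, 0, 0, 0], [0.587, -0.124, -0.27, 0, 0, 0]]
  ]
}}

```text
t: 11.65
eef_pos: [635.5, 0.6, 133.3]
tcp_rot: [-3.141, 0.002, 0.0]
ft_force: [-0.7, -0.4, -3.8]
opening: 0.379
```

Emit:
{"name": "send_rows", "arguments": {
  "moves": [
    [[0, 0, 0.08, 0, 0, 0], [0, 0, 0.16, 0, 0, 0], [0, 0, 0.23, 0, 0, 0], [0, 0, 0.27, 0, 0, 0], [0, 0, 0.295, 0, 0, 0], [0, 0, 0.31, 0, 0, 0], [0, 0, 0.32, 0, 0, 0], [0, 0, 0.325, 0, 0, 0], [0, 0, 0.328, 0, 0, 0], [0, 0, 0.328, 0, 0, 0], [0, 0, 0.328, 0, 0, 0]]
  ]
}}

```text
t: 12.57
eef_pos: [635.9, 0.1, 36.0]
tcp_rot: [3.142, -0.001, -0.001]
ft_force: [-0.1, 0.4, -1.9]
opening: 0.381
```

Emit:
{"name": "send_rows", "arguments": {
  "moves": [
    [[0, 0, 0, 0, 0, 0], [0, 0, 0, 0, 0, 0], [0, 0, 0, 0, 0, 0], [0, 0, 0, 0, 0, 0], [0, 0, 0, 0, 0, 0], [0, 0, 0, 0, 0, 0], [0, 0, 0, 0, 0, 0], [0, 0, 0, 0, 0, 0]]
  ],
  "grip": -1
}}

```text
t: 13.23
eef_pos: [635.7, 0.1, 35.4]
tcp_rot: [-3.142, -0.0, -0.001]
ft_force: [0.3, -0.0, -0.6]
opening: 0.885
```

Emit:
{"name": "send_rows", "arguments": {
  "moves": [
    [[0, 0, -0.05, 0, 0, 0], [0, 0, -0.15, 0, 0, 0], [0, 0, -0.25, 0, 0, 0], [0, 0, -0.36, 0, 0, 0], [-0.11, 0.07, -0.36, 0, 0, 0], [-0.22, 0.14, -0.36, 0, 0, 0], [-0.33, 0.21, -0.36, 0, 0, 0], [-0.44, 0.28, -0.36, 0, 0, 0], [-0.55, 0.35, -0.36, 0, 0, 0], [-0.619, 0.39, -0.36, 0, 0, 0], [-0.619, 0.39, -0.36, 0, 0, 0], [-0.619, 0.39, -0.36, 0, 0, 0]]
  ]
}}

```text
t: 14.23
eef_pos: [449.5, -117.4, 143.8]
tcp_rot: [3.141, -0.001, -0.003]
ft_force: [1.5, 0.2, -0.0]
opening: 1.002
```

Next, down to 48.5: 95 mm → 0.317.

Emit:
{"name": "send_rows", "arguments": {
  "moves": [
    [[0, 0, 0.1, 0, 0, 0], [0, 0, 0.18, 0, 0, 0], [0, 0, 0.25, 0, 0, 0], [0, 0, 0.295, 0, 0, 0], [0, 0, 0.315, 0, 0, 0], [0, 0, 0.315, 0, 0, 0]]
  ]
}}

```text
t: 14.73
eef_pos: [450.2, -116.2, 47.8]
tcp_rot: [-3.141, 0.002, 0.0]
ft_force: [0.2, 0.2, 0.1]
opening: 0.995
```

Emit:
{"name": "send_rows", "arguments": {
  "moves": [
    [[0, 0, 0, 0, 0, 0], [0, 0, 0, 0, 0, 0], [0, 0, 0, 0, 0, 0], [0, 0, 0, 0, 0, 0], [0, 0, 0, 0, 0, 0], [0, 0, 0, 0, 0, 0], [0, 0, 0, 0, 0, 0], [0, 0, 0, 0, 0, 0], [0, 0, 0, 0, 0, 0], [0, 0, 0, 0, 0, 0], [0, 0, 0, 0, 0, 0], [0, 0, 0, 0, 0, 0]]
  ],
  "grip": 1
}}

```text
t: 15.73
eef_pos: [450.1, -116.8, 48.9]
tcp_rot: [3.142, -0.0, -0.001]
ft_force: [1.3, -0.7, 0.4]
opening: 0.331
```

Emit:
{"name": "send_rows", "arguments": {
  "moves": [
    [[0, 0, -0.03, 0, 0, 0], [0, 0, -0.1, 0, 0, 0], [0, 0, -0.2, 0, 0, 0], [0, 0, -0.27, 0, 0, 0], [0.08, -0.015, -0.27, 0, 0, 0], [0.2, -0.038, -0.27, 0, 0, 0], [0.32, -0.061, -0.27, 0, 0, 0], [0.44, -0.084, -0.27, 0, 0, 0], [0.56, -0.108, -0.27, 0, 0, 0], [0.666, -0.124, -0.27, 0, 0, 0], [0.666, -0.124, -0.27, 0, 0, 0], [0.666, -0.124, -0.27, 0, 0, 0]]
  ]
}}

```text
t: 16.73
eef_pos: [650.1, -79.1, 129.5]
tcp_rot: [-3.141, 0.001, 0.001]
ft_force: [-0.6, -0.8, -2.4]
opening: 0.33
```

Emit:
{"name": "send_rows", "arguments": {
  "moves": [
    [[0, 0, 0.08, 0, 0, 0], [0, 0, 0.16, 0, 0, 0], [0, 0, 0.23, 0, 0, 0], [0, 0, 0.27, 0, 0, 0], [0, 0, 0.295, 0, 0, 0], [0, 0, 0.31, 0, 0, 0], [0, 0, 0.32, 0, 0, 0], [0, 0, 0.325, 0, 0, 0], [0, 0, 0.328, 0, 0, 0], [0, 0, 0.328, 0, 0, 0], [0, 0, 0.328, 0, 0, 0]]
  ]
}}

```text
t: 17.65
eef_pos: [650.0, -79.7, 32.1]
tcp_rot: [3.142, -0.001, -0.001]
ft_force: [-0.2, -0.6, -1.9]
opening: 0.332
```

Emit:
{"name": "send_rows", "arguments": {
  "moves": [
    [[0, 0, 0, 0, 0, 0], [0, 0, 0, 0, 0, 0], [0, 0, 0, 0, 0, 0], [0, 0, 0, 0, 0, 0], [0, 0, 0, 0, 0, 0], [0, 0, 0, 0, 0, 0], [0, 0, 0, 0, 0, 0], [0, 0, 0, 0, 0, 0]]
  ],
  "grip": -1
}}

```text
t: 18.32
eef_pos: [649.8, -79.7, 31.5]
tcp_rot: [-3.142, -0.0, -0.001]
ft_force: [-0.1, 0.0, 0.1]
opening: 0.835
```

Emit:
{"name": "send_rows", "arguments": {
  "moves": [
    [[0, 0, -0.05, 0, 0, 0], [0, 0, -0.15, 0, 0, 0], [0, 0, -0.25, 0, 0, 0], [0, 0, -0.36, 0, 0, 0], [-0.12, 0.06, -0.36, 0, 0, 0], [-0.24, 0.13, -0.36, 0, 0, 0], [-0.36, 0.2, -0.36, 0, 0, 0], [-0.48, 0.26, -0.36, 0, 0, 0], [-0.6, 0.33, -0.36, 0, 0, 0], [-0.705, 0.382, -0.36, 0, 0, 0], [-0.705, 0.382, -0.36, 0, 0, 0], [-0.705, 0.382, -0.36, 0, 0, 0]]
  ]
}}

```text
t: 19.32
eef_pos: [437.4, -195.0, 139.9]
tcp_rot: [3.141, -0.001, -0.003]
ft_force: [0.8, -0.6, 0.1]
opening: 1.003
```

Emit:
{"name": "send_rows", "arguments": {
  "moves": [
    [[0, 0, 0.1, 0, 0, 0], [0, 0, 0.18, 0, 0, 0], [0, 0, 0.25, 0, 0, 0], [0, 0, 0.295, 0, 0, 0], [0, 0, 0.315, 0, 0, 0], [0, 0, 0.315, 0, 0, 0]]
  ]
}}

```text
t: 19.82
eef_pos: [438.6, -193.5, 43.8]
tcp_rot: [-3.141, 0.001, 0.0]
ft_force: [0.2, -0.0, 0.7]
opening: 1.001
```

Emit:
{"name": "send_rows", "arguments": {
  "moves": [
    [[0, 0, 0, 0, 0, 0], [0, 0, 0, 0, 0, 0], [0, 0, 0, 0, 0, 0], [0, 0, 0, 0, 0, 0], [0, 0, 0, 0, 0, 0], [0, 0, 0, 0, 0, 0], [0, 0, 0, 0, 0, 0], [0, 0, 0, 0, 0, 0], [0, 0, 0, 0, 0, 0], [0, 0, 0, 0, 0, 0], [0, 0, 0, 0, 0, 0], [0, 0, 0, 0, 0, 0]]
  ],
  "grip": 1
}}

```text
t: 20.82
eef_pos: [438.5, -194.3, 45.1]
tcp_rot: [3.141, -0.001, -0.001]
ft_force: [2.5, -0.5, 1.1]
opening: 0.433
```

Opening is 41 mm, so the plug is held. Target (662.5,-159.4): dx 224 → 0.747, dy 34.9 → -0.116.

Emit:
{"name": "send_rows", "arguments": {
  "moves": [
    [[0, 0, -0.03, 0, 0, 0], [0, 0, -0.1, 0, 0, 0], [0, 0, -0.2, 0, 0, 0], [0, 0, -0.27, 0, 0, 0], [0.1, -0.015, -0.27, 0, 0, 0], [0.22, -0.034, -0.27, 0, 0, 0], [0.34, -0.053, -0.27, 0, 0, 0], [0.46, -0.072, -0.27, 0, 0, 0], [0.58, -0.09, -0.27, 0, 0, 0], [0.68, -0.106, -0.27, 0, 0, 0], [0.747, -0.116, -0.27, 0, 0, 0], [0.747, -0.116, -0.27, 0, 0, 0]]
  ]
}}

```text
t: 21.82
eef_pos: [664.7, -158.3, 125.4]
tcp_rot: [-3.141, 0.0, 0.001]
ft_force: [-0.3, 0.3, -4.7]
opening: 0.437
```

Emit:
{"name": "send_rows", "arguments": {
  "moves": [
    [[0, 0, 0.08, 0, 0, 0], [0, 0, 0.16, 0, 0, 0], [0, 0, 0.23, 0, 0, 0], [0, 0, 0.27, 0, 0, 0], [0, 0, 0.295, 0, 0, 0], [0, 0, 0.31, 0, 0, 0], [0, 0, 0.32, 0, 0, 0], [0, 0, 0.325, 0, 0, 0], [0, 0, 0.328, 0, 0, 0], [0, 0, 0.328, 0, 0, 0], [0, 0, 0.328, 0, 0, 0]]
  ]
}}

```text
t: 22.73
eef_pos: [662.5, -159.5, 28.2]
tcp_rot: [3.141, -0.001, -0.001]
ft_force: [0.2, -0.6, -4.2]
opening: 0.434
```

Emit:
{"name": "send_rows", "arguments": {
  "moves": [
    [[0, 0, 0, 0, 0, 0], [0, 0, 0, 0, 0, 0], [0, 0, 0, 0, 0, 0], [0, 0, 0, 0, 0, 0], [0, 0, 0, 0, 0, 0], [0, 0, 0, 0, 0, 0], [0, 0, 0, 0, 0, 0], [0, 0, 0, 0, 0, 0], [0, 0, 0, 0, 0, 0], [0, 0, 0, 0, 0, 0]]
  ],
  "grip": -1
}}

```text
t: 23.57
eef_pos: [662.3, -159.5, 27.6]
tcp_rot: [-3.141, 0.0, -0.001]
ft_force: [0.0, -0.4, -0.4]
opening: 0.996
```

Emit:
{"name": "send_rows", "arguments": {
  "moves": [
    [[0, 0, -0.05, 0, 0, 0], [0, 0, -0.15, 0, 0, 0], [0, 0, -0.25, 0, 0, 0], [0, 0, -0.36, 0, 0, 0], [-0.12, 0, -0.45, 0, 0, 0], [-0.24, 0, -0.5, 0, 0, 0], [-0.36, 0.1, -0.5, 0, 0, 0], [-0.48, 0.2, -0.5, 0, 0, 0], [-0.6, 0.3, -0.5, 0, 0, 0], [-0.7, 0.4, -0.5, 0, 0, 0], [-0.7, 0.5, -0.5, 0, 0, 0], [-0.7, 0.5, -0.5, 0, 0, 0]]
  ]
}}

```text
t: 24.57
eef_pos: [450.1, -314.4, 178.1]
tcp_rot: [3.14, -0.001, -0.005]
ft_force: [0.3, 0.5, 0.4]
opening: 0.999
```

```bash
python3 - <<'E'
from h import *
R={c:env.read_camera(c) for c in("top","side")}
cv2.imwrite("pics/e.png",np.hstack([cv2.resize(R["top"]["image"][100:260,205:415,::-1],(400,305),interpolation=2),cv2.resize(R["side"]["image"][110:290,165:401,::-1],(400,305),interpolation=2)]))
P=dict(nipple=(622.9,79.7,75),coupling=(636,.2,60),bush=(649.8,-79.6,50),plug=(662.5,-159.4,56))
for n,p in P.items():
  for c in R:
    print(n,c,proj(R[c],[p[0],p[1],6+p[2]/2]).round(),[(np.round(d["xy"]).tolist(),round(d["confidence"],2)) for d in env.look_for(c,n)[:4]])
E
```

```text
nipple top [248. 149.] [([249.0, 149.0], 0.74)]
nipple side [219. 224.] [([220.0, 227.0], 0.87)]
coupling top [287. 146.] [([288.0, 144.0], 0.61)]
coupling side [245. 200.] [([244.0, 199.0], 0.61), ([342.0, 230.0], 0.52)]
bush top [326. 141.] [([322.0, 144.0], 0.62)]
bush side [266. 177.] [([263.0, 179.0], 0.83)]
plug top [364. 136.] [([362.0, 137.0], 0.88), ([395.0, 293.0], 0.65), ([436.0, 231.0], 0.62)]
plug side [285. 155.] [([457.0, 187.0], 0.91), ([404.0, 157.0], 0.79), ([285.0, 158.0], 0.78), ([455.0, 218.0], 0.6)]
```

View pics/e.png

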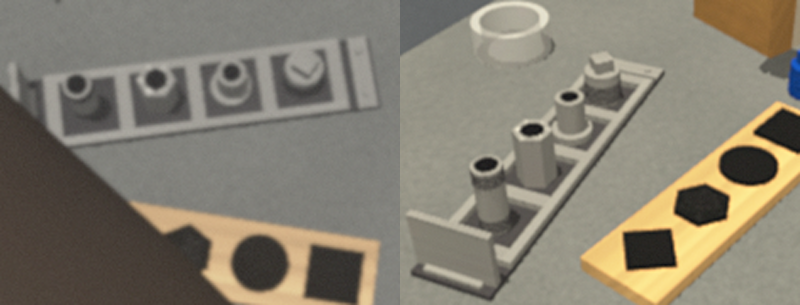

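All four fittings stand upright in their pockets in order, and the gripper is open and clear of them. Handing in.

```bash
python3 -c "
from cell import env
s=env.state();print(s['t'],s['qvel'].round(3));print(env.job_done())"
```

```text
25.0667 [-0.007 -0.002 -0.002 -0.    -0.002 -0.   ]
the job is handed in; nothing more can be done
None
```

I moved all four fittings into the rack and handed the job in at about 25 s. Counting away from the end plate, the order is nipple, coupling, bush, plug, the same as the row from the left.

- **Grasps:** each one closed to within about 1 mm of the fitting's size (29.5, 36, 31.5 and 41 mm). Wrist forces in the readings after each move stayed below about 5 N.
- **Final pictures:** both cameras show every fitting upright on its pocket floor, with the gripper open and clear. The networks found them within about 4 pixels (roughly 8 mm) of the expected spots. The bush was the furthest off; in the picture it stands inside its pocket.
- **Disagreements:** the networks also reported the blue plugs as "plug" and one "coupling" at an empty pad. I ignored these after checking against the pictures. No check failed, but the hand-in gives no verdict.

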